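Feel the electrode gap of a plating jig with a taper gauge

ROBOT

A 6-joint arm with a two-finger parallel gripper is mounted at the origin on the work surface. World frame = base frame: x ahead of the robot, y to its left, z up, the work surface at z = 0. Lengths are in mm, angles in rad, forces in N, time in s.
With the tool pointing down it reaches from about 200 to 875 mm from the base axis. Payload 3.4 kg.
Tool frame: the origin (TCP) lies where the fingers leave the gripper's body, on its centre line; the fingertips stand 97 mm ahead of it and the grasp point (between the pads) lies 78 mm ahead of it; z points along the fingers, y is the line along which they close (so a half turn about z gives the same grasp; the last joint's range is limited). The gripper opens to 94 mm and grips with 3 to 60 N. Pads are 16 mm wide; open, the fingers measure 119 mm over their backs; the gripper's body (75 mm by 177 mm) begins 78 mm behind the grasp point.
Start: joints at [1.013, 0.276, 1.505, -0, 1.361, -0.121], TCP at [243.266, 521.034, 302.693] pointing down, gripper open.
Joint ranges: [-2.89, 2.89], [-0.75, 2.08], [0.22, 2.7], [-1.18, 4.32], [0.11, 2.71], [-2.7, 2.7]. Speed limits (rad/s): [2.57, 2.57, 3.14, 3.14, 3.14, 3.14].

INTERFACE

Orientations are given as a unit quaternion [x, y, z, w].
In Python, from workcell import get_obs, read_camera, hand_in gives the robot as it stands.
- The arm moves only by the tool send_rows, never from a script. Its argument "moves" is a list that holds one entry, the list of rows, each a list of 5 numbers: the shift along the world's x, y, z in mm, then the turn about the world's z in rad, then the opening, from -1 (shut) to 1 (fully open). A call has 1 to 5 rows; each row shifts and turns the commanded pose from where the row before left it; what a row does not reach is not made up. A row lasts 1/12 s, in which the tool goes at most 41.7 mm and 7.16 degrees, less where a joint would pass 70% of its speed; a pose out of reach is approached as far as the arm can. A call with a gripper value outside its range is refused whole. The fingers move at their own pace and stop on an object; "newtons" is the grip in N (left out, the last holds). Time passes only in rows, so rows that do not move let the fingers close. It gives the time, the measured TCP pose, the force, the opening and the grip force at its end, in the units of the state.
- get_obs(): the state, without advancing time (a new reading comes with each control period).
- read_camera(name): name is "scene" or "side" or "wrist"; returns a dict with "pixels" (384x512x3 uint8, red, green, blue), "depth" (384x512 float32, mm along the optical axis (not along the pixel's ray), 0 where there is no reading), "vertical_fov" (degrees; the focal length in pixels is half the picture's height over the tangent of half this angle, whatever the lens; pixels are square), "cx", "cy" (the principal point, pixels), "dist" ([k1, k2, p1, p2, k3] as OpenCV has them; the pictures are not rectified), "rvec" (rotation vector, rad) and "tvec" (3), from world to camera coordinates, as OpenCV has them; the wrist camera has in their place "T_tool_cam" (4x4, takes a point from camera to tool coordinates, whose origin is the TCP and whose axes are the flange's). Camera axes: x right, y down, z forward; pixel columns grow to the right and rows downward; lengths in mm; the calibration is good to about 2 mm. A picture is of the moment at which its call begins: read the wrist's pose just before it.
- hand_in(): hands the job in; it is judged then, once.
The state is a dict: "time": time; "joint_pos": joint angles; "joint_vel": joint speeds; "joint_torque": joint torques, N m; "ee_pos": TCP position; "eef_rot": TCP orientation; "wrist_force": force on the tool from outside, world axes, zero at the start; "torque": the same for the moment, N m; "grip_width": opening from 0.0 (shut) to 1.0 (fully open); "grip_force": force on a finger pad.
Only numpy, scipy, OpenCV 4.12 (cv2) and the standard library are available. Lean on these libraries where they do the work, as an engineer would, in place of code of your own. Each camera call takes 0.05 s, during which the arm holds its last target. There are 200 camera calls.

TASK

On the plating jig, slide the steel cathode's carriage all the way up to its red stop. Then draw the green-handled taper gauge out of its stand and ease its yellow leaf straight down between the copper and steel plates until it drags snugly on both, without forcing it, and finish holding it still and upright at that depth so that the gap can be read: do not let go. Leave the beaker, the thermometer and the tweezers where they are.

Things in the scene. Friction and masses are not known exactly. Their poses are not given: they have to be found in the camera images.
- cell: fixed jig: dark grey base plate 84 x 300 mm with a steel rail (top 28 mm above the bench). Origin on the bench, under the steel plate's working face when the carriage is at its stop; z up, y along the rail (base from y = -100 to +200 mm), x along the plates' width. Copper plate at -y of the gap, carriage with steel plate at +y. Red stop block on the rail, 44 mm high, y 5 to 19 mm.
- anode: fixed white bracket on the rail with the copper anode plate (60 wide, 4 thick, from 45 to 115 mm above the bench). Origin on the bench under the middle of its working face; axes as the jig's. The bracket reaches 48 mm behind the face (-y), up to 108 mm high, with a red terminal at its back. It is clamped nearer or farther, so the gap at the stop is 4.2 to 7 mm.
- anode_edge (a point): middle of the top of the copper plate's working face, 115 mm above the bench (the upper 2 mm of the edge are rounded off); axes as the jig's
- carriage (a joint): how far the white carriage is from its stop, in m: 0 = against the stop, up to 0.075; it grows along the jig's +y. It has a stiff friction slide: about 12 N moves it and it stays where it is left.
- carriage_grip (a point): on the axis of the carriage's black upright post (diameter 17 mm, from 48 to 106 mm above the bench), 88 mm above the bench: the place to grip. The carriage's white upright (64 mm wide, 108 mm high) stands towards -y, its near face 49 mm from the axis; other sides are free. The steel plate's working face is 78 mm from the axis towards -y. Axes as the jig's.
- cathode: steel cathode plate, same size and height as the copper one, on spring pins on the carriage: it gives along the jig's +y, starting at 3 N and growing 1.75 N per mm, 4 mm at most (which is forcing it)
- cathode_edge (a point): middle of the top of the steel plate's working face, 115 mm above the bench (upper 2 mm rounded off); axes as the jig's. The gap is from point anode_edge to here.
- stand: fixed blue gauge stand 80 x 100 x 85 mm (x, y, height) with an upright slot in the middle of its top, 19 (x) x 12 (y) mm, in which the gauge stands. Origin at the centre of its underside.
- gauge: taper gauge, about 50 g: green handle 30 (x) x 18 (y) x 50 mm (z) with a yellow leaf hanging 75 mm below it. Origin at the centre of the handle's underside, where the leaf begins; z up along the handle, y across the leaf's thickness. In the stand the handle's underside rests on the stand's top. Snug between the plates, a steady resistance of some 3 to 6 N to pushing down is felt.
- gauge_tip (a point): middle of the lower end of the gauge's leaf, 75 mm below the handle's underside. The leaf is 16 mm wide (x) and tapers evenly from 9.5 mm thick at the handle to 2.5 mm at the tip; it is springy and bends sideways (y) at the handle, about 0.14 N per mm at the tip. Axes as the gauge's when the leaf is straight.
- beaker: loose glass beaker, diameter 72, height 92 mm, to be left alone; origin at the centre of its underside
- thermometer: loose small black digital thermometer 30 x 50 x 18 mm, to be left alone; origin at the centre of its underside
- tweezers: loose green plastic tweezers 122 mm long along y, 25 wide, 7 high, lying flat, to be left alone; origin on the bench near the middle
Mind the look-alikes: they are no part of the job. There is more than one size of the stand; the one meant has the size given above.

How it is judged:
By the outcome, as a careful person would: the job done as asked, in the order asked, and still so for the second after the job is handed in, while the arm keeps its last pose, push and grip.
It also fails if it takes over 58 s, if anything falls off the work surface, if the arm or the gripper's body presses on something with over 40 N, if the wrist force passes 120 N, or if a joint passes its speed limit or range.

## Working session

There is one attempt and no reset: what is moved stays moved. The work goes in short steps, Python scripts to look and compute and a tool call to move; the robot and the scene stay as the last step left them, time stands still between calls to the robot, and variables do not carry over. Pictures are saved under pics/ and viewed, at most 10 in all, crops included, and the job is handed in when it is done.

Besides the shell and the picture viewer there is one more tool, called after ">>>" as a command line: name --argument value ..., lists and objects as JSON in quotes. send_rows: Moves the arm, as the interface text tells. Its arguments: {"type":"object","properties":{"moves":{"type":"array"},"newtons":{"type":"number"}},"required":["moves"]}

```bash
mkdir -p pics
cat > h.py <<'E'
import numpy as np, cv2, pickle
from workcell import get_obs, read_camera, hand_in
from scipy.spatial.transform import Rotation as R
def cam(name):
    o=get_obs(); c=read_camera(name); h,w=c["depth"].shape
    f=h/2/np.tan(np.radians(c["vertical_fov"])/2)
    c["K"]=np.array([[f,0,c["cx"]],[0,f,c["cy"]],[0,0,1.]])
    if "rvec" in c:
        Rm=cv2.Rodrigues(np.array(c["rvec"],float))[0]; c["Rwc"]=Rm.T; c["C"]=-Rm.T@np.array(c["tvec"],float).ravel()
    else:
        T=np.array(c["T_tool_cam"]); Rt=R.from_quat(o["eef_rot"]).as_matrix()
        c["Rwc"]=Rt@T[:3,:3]; c["C"]=np.array(o["ee_pos"])+Rt@T[:3,3]
    return c
def rays(c,uv):
    p=cv2.undistortPoints(np.array(uv,float).reshape(-1,1,2),c["K"],np.array(c["dist"],float)).reshape(-1,2)
    return np.c_[p,np.ones(len(p))]
def onplane(c,uv,z):
    d=rays(c,uv)@c["Rwc"].T
    return c["C"]+d*((z-c["C"][2])/d[:,2])[:,None]
def bydepth(c,uv):
    uv=np.array(uv).reshape(-1,2); r=rays(c,uv); d=c["depth"][uv[:,1].astype(int),uv[:,0].astype(int)]
    return c["C"]+(r*d[:,None])@c["Rwc"].T
def cloud(c):
    h,w=c["depth"].shape; v,u=np.mgrid[:h,:w]
    P=bydepth(c,np.c_[u.ravel(),v.ravel()]).reshape(h,w,3); P[c["depth"]<=0]=np.nan; return P
def project(c,P):
    Rm=c["Rwc"].T; rv=cv2.Rodrigues(Rm)[0]
    return cv2.projectPoints(np.array(P,float).reshape(-1,1,3),rv,-Rm@c["C"],c["K"],np.array(c["dist"],float))[0].reshape(-1,2)
def save(c,n): cv2.imwrite("pics/"+n,c["pixels"][:,:,::-1])
E
python3 - <<'E'
from h import *
cs={}
for n in("scene","side","wrist"):
    c=cam(n); cs[n]=c; print(n,c["C"],c["Rwc"][:,2],c["vertical_fov"])
pickle.dump(cs,open("c0.pkl","wb"))
im=np.hstack([cs["scene"]["pixels"],cs["side"]["pixels"]])
cv2.imwrite("pics/a.png",cv2.resize(np.vstack([cs["scene"]["pixels"],cs["side"]["pixels"]]),(400*2,1200))[:600,:,::-1])
cv2.imwrite("pics/b.png",cv2.resize(cs["side"]["pixels"],(800,600))[:,:,::-1])
print(get_obs())
E
```

```text
scene [ 911.10438689 -339.99577491  807.12230168] [-0.40427837  0.35321796 -0.84368008] 54.040425258455855
side [-183.61981847 -793.49237583  842.42791697] [ 0.58136575  0.57434506 -0.57631729] 43.513481302392485
wrist [182.29578398 548.39681001 383.75870483] [ 0.21011327 -0.10017761 -0.97253116] 70.83146857657998
{'time': 0.15, 'joint_pos': array([ 1.01300093e+00,  2.76395986e-01,  1.50584052e+00, -5.35979415e-07,
        1.36075597e+00, -1.21008978e-01]), 'joint_vel': array([ 0.00020331, -0.00199384, -0.00505703, -0.00137775,  0.00045813,
       -0.00029286]), 'joint_torque': array([-4.94680553e-04, -4.04929340e+01, -2.37430519e+01,  6.99465699e-02,
        3.15143948e-02, -7.75696435e-05]), 'ee_pos': array([243.08140193, 520.73888578, 302.03475869]), 'eef_rot': array([ 2.16661170e-01,  9.76246612e-01, -6.60069776e-04, -2.32769226e-04]), 'wrist_force': array([-0.31587972,  0.27070214,  0.62239216]), 'torque': array([ 0.04006675,  0.03598272, -0.00549363]), 'grip_force': 0.0, 'grip_width': 1.0019997107277414}
```

View pics/a.png

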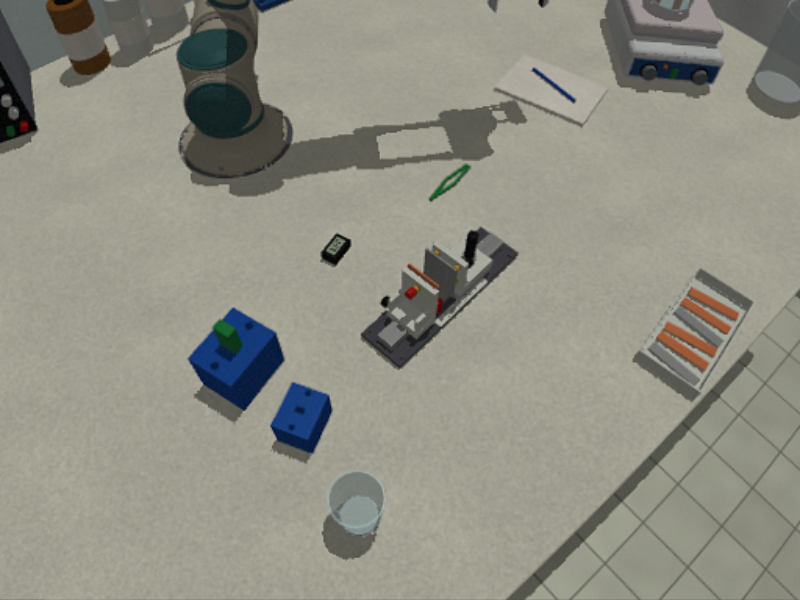

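View pics/b.png

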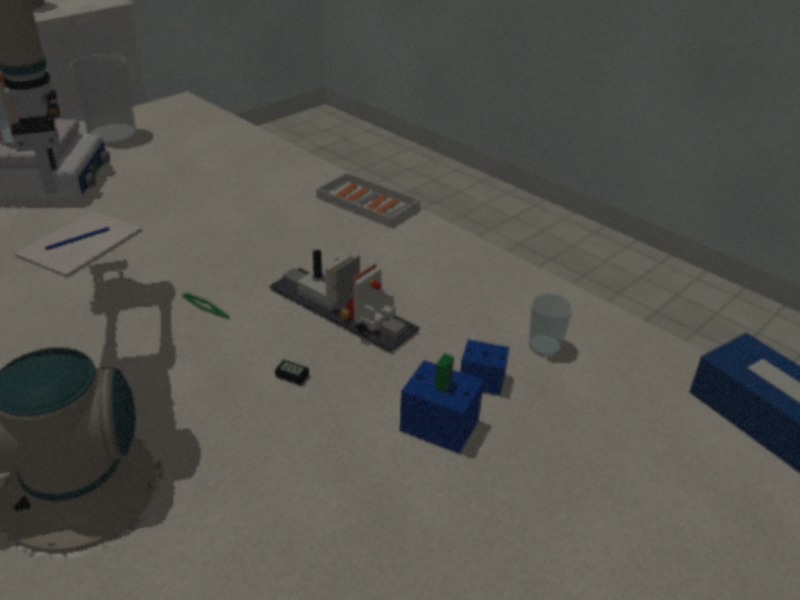

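The scene view (a.png) shows the large blue stand with the green gauge at about (236,355) and a smaller empty blue block at (301,416). The jig is at (440,300): red terminal and copper plate toward the lower left, black post at (471,247), with the carriage clearly away from the stop. The beaker is at (356,503), the thermometer at (336,248) and the tweezers at (450,182).

Run:
```python
from h import *
cs=pickle.load(open("c0.pkl","rb"))
for n in("scene","side"):
    c=cs[n]; P=cloud(c); hsv=cv2.cvtColor(c["pixels"],cv2.COLOR_RGB2HSV); H,S,V=[hsv[...,i].astype(int) for i in range(3)]
    ok=np.isfinite(P[...,0])&(P[...,0]>200)&(P[...,0]<800)&(abs(P[...,1])<500)&(P[...,2]<200)
    Z=P[...,2]
    def rect(m,t):
        k,l,st,ce=cv2.connectedComponentsWithStats(m.astype(np.uint8))
        for i in range(1,k):
            if st[i,4]<8: continue
            q=P[l==i]; r=cv2.minAreaRect(q[:,:2].astype(np.float32))
            print(n,t,"px",ce[i].round(),"n",st[i,4],"med",np.median(q,0).round(1),"rect",np.round(r[0],1),np.round(r[1],1),round(r[2],1),"z",q[:,2].min().round(),q[:,2].max().round())
    blue=ok&(H>105)&(H<128)&(S>130)
    rect(blue&(Z>50),"blue")
    blue2=blue&(Z>78)
    rect(blue2,"bluetop")
    rect(ok&(H>45)&(H<80)&(S>110),"green")
    rect(ok&(Z>126)&(H>45)&(H<80),"greentop")
    rect(ok&(V<60)&(S<90)&(Z>60),"black")
    rect(ok&(Z>109)&(Z<122)&(H<20)&(S>90),"copper")
    rect(ok&(Z<22)&(Z>6)&(V<95)&(S<60),"base")
    rect(ok&((H<6)|(H>174))&(S>150),"red")
    rect(ok&(Z>100)&(Z<125)&(S<60),"grey tops")
s=cs["scene"]["pixels"][120:310,110:345]; t=cs["side"]["pixels"][150:300,160:390]
cv2.imwrite("pics/crop.png",cv2.resize(s,None,fx=3.1,fy=3.1,interpolation=cv2.INTER_CUBIC)[:,:,::-1])
```

```text
scene blue px [150. 226.] n 1556 med [ 481.4 -270.2   83.2] rect [ 466.9 -262.2] [ 83.5 100.5] 19.2 z 50.0 124.0
scene blue px [192. 263.] n 790 med [ 597.9 -241.3   58.4] rect [ 595.9 -239.6] [54.9 70.3] 29.5 z 50.0 64.0
scene bluetop px [149. 223.] n 1201 med [ 474.4 -270.2   83.7] rect [ 466.9 -262.2] [ 83.5 100.5] 19.2 z 78.0 124.0
scene green px [287. 116.] n 103 med [375.3 245.9   4.9] rect [373.9 246.6] [ 20.7 116.4] 15.4 z -4.0 10.0
scene green px [145. 215.] n 220 med [ 475.6 -263.2  127.3] rect [ 467.9 -262.9] [29.3 18.5] 18.6 z 90.0 136.0
scene greentop px [143. 211.] n 121 med [ 468.6 -262.9  132.7] rect [ 466.8 -263. ] [31.6 18.1] 17.9 z 126.0 136.0
scene black px [302. 154.] n 67 med [549.5 121.   96.2] rect [547.4 124.3] [16.2 13.8] 85.2 z 62.0 107.0
scene black px [278. 169.] n 113 med [541.8  46.8  95.4] rect [555.8  47.6] [58.4  4.1] 5.9 z 61.0 113.0
scene black px [300. 167.] n 14 med [573.5  95.2  89.2] rect [571.9  95.5] [ 9.  10.3] 89.3 z 84.0 94.0
scene black px [281. 178.] n 11 med [556.9  48.1  69.8] rect [559.4  48.5] [11.   1.9] 1.7 z 62.0 80.0
scene copper
[... 2567 characters left out ...]
20.6 -273.9   13.8] rect [ 729.3 -270.9] [24.7 58. ] 37.9 z 7.0 21.0
side base px [187. 237.] n 174 med [366.9 -20.   16.4] rect [368.2 -18.8] [35.1 49.3] 18.7 z 6.0 21.0
side red px [240. 182.] n 19 med [558.4 -16.6  98.2] rect [561.1 -10.2] [23.5  9.7] 71.2 z 93.0 102.0
side red px [224. 198.] n 32 med [535.3  23.7  37.8] rect [538.1  29. ] [24.1  8.5] 48.3 z 13.0 46.0
side grey tops px [203. 161.] n 17 med [543.1 125.1 105.6] rect [543.9 123. ] [14.2 14.2] 20.0 z 102.0 109.0
side grey tops px [220. 169.] n 157 med [550.5  53.4 107.4] rect [551.4  60.8] [66.9 33.8] 6.4 z 100.0 117.0
side grey tops px [235. 177.] n 88 med [554.6   1.5 106.8] rect [557.5   4. ] [61.8 15. ] 10.2 z 100.0 111.0
```

View pics/crop.png

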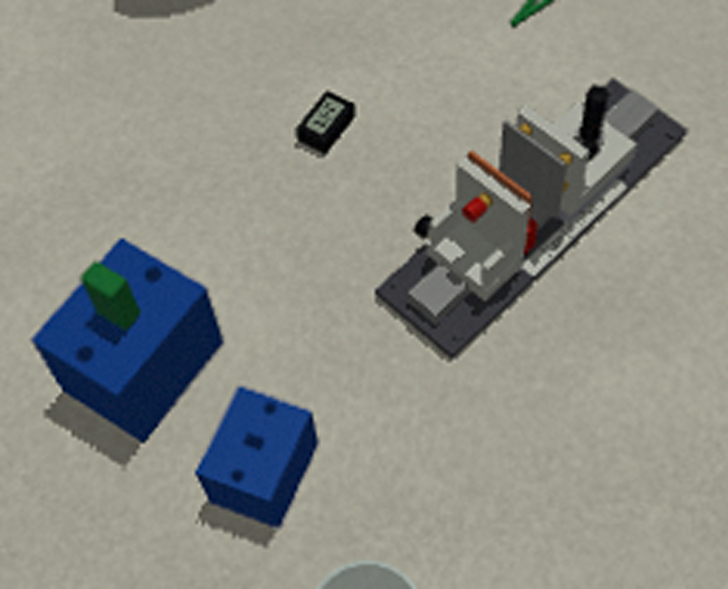

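Two blue blocks: (151,227) measures 83×100 mm with its top at 84 mm and holds the green gauge. (192,263) is 55×70 mm, about 60 mm high and empty. The first fits the stated 80×100×85, and the crop confirms it. The jig's yaw is about 6.7°, the post is at about (545,123), and the carriage is about 28 mm from its stop. I'll move above the post now.

>>> send_rows --moves '[[[20,-26.5,-1,0.037,-0.1],[20,-26.5,-1,0.037,-0.1],[20,-26.5,-1,0.037,-0.1],[20,-26.5,-1,0.037,-0.1],[20,-26.5,-1,0.037,-0.1]]]' --newtons 40

```text
time: 0.57
ee_pos: [343.7, 387.2, 297.4]
eef_rot: [0.124, 0.992, -0.0, -0.0]
wrist_force: [0.5, 0.1, -0.1]
grip_width: 0.684
grip_force: 0.0
```

>>> send_rows --moves '[[[20,-26.5,-1,0.037,-0.1],[20,-26.5,-1,0.037,-0.1],[20,-26.5,-1,0.037,-0.1],[20,-26.5,-1,0.037,-0.1],[20,-26.5,-1,0.037,-0.1]]]'

```text
time: 0.98
ee_pos: [443.8, 254.5, 292.5]
eef_rot: [0.032, 0.999, 0.0, -0.0]
wrist_force: [-0.0, 0.5, -0.4]
grip_width: 0.45
grip_force: 0.0
```

>>> send_rows --moves '[[[20,-26.5,-1,0.037,-0.1],[20,-26.5,-1,0.037,-0.1],[20,-26.5,-1,0.037,-0.1],[20,-26.5,-1,0.037,-0.1],[20,-26.5,-1,0.037,-0.1]]]'

```text
time: 1.4
ee_pos: [543.9, 122.0, 287.4]
eef_rot: [-0.06, 0.998, 0.0, -0.0]
wrist_force: [0.9, -0.3, 1.0]
grip_width: 0.451
grip_force: 0.0
```

```bash
cat > jig.py <<'E'
from h import *
def jig(c,P=None):
    P=cloud(c) if P is None else P
    hsv=cv2.cvtColor(c["pixels"],cv2.COLOR_RGB2HSV); H,S,V=[hsv[...,i].astype(int) for i in range(3)]; Z=P[...,2]
    near=np.isfinite(Z)&(abs(P[...,0]-552)<60)&(abs(P[...,1]-55)<110)
    for t,m in {"post":near&(Z>97)&(Z<112)&(V<70)&(P[...,1]>80),"copper":near&(Z>109)&(Z<122)&(H<20)&(S>90),"tops":near&(Z>103)&(Z<122)&(S<70)}.items():
        k,l,st,ce=cv2.connectedComponentsWithStats(m.astype(np.uint8))
        for i in range(1,k):
            if st[i,4]<30: continue
            q=P[l==i]; r=cv2.minAreaRect(q[:,:2].astype(np.float32)); print(t,ce[i].round(),st[i,4],"rect",np.round(r[0],1),np.round(r[1],1),round(r[2],1),"z",np.median(q[:,2]).round(1))
E
python3 - <<'E'
from jig import *
o=get_obs();print(o["time"],o["ee_pos"],R.from_quat(o["eef_rot"]).as_matrix().round(3).tolist(),o["grip_width"],o["joint_pos"])
c=cam("wrist");save(c,"w1.png");print(c["C"]);jig(c)
E
```

```text
1.4 [543.85927387 122.03722044 287.43282288] [[-0.993, -0.12, -0.0], [-0.12, 0.993, 0.0], [0.0, 0.0, -1.0]] 0.45096310877844487 [ 9.57860743e-02  2.58629194e-01  1.56798796e+00  2.23122200e-04
  1.31539697e+00 -1.59491753e+00]
[477.2385423  113.17342548 369.30399005]
post [258. 197.] 189 rect [544.2 123.2] [16.3 12.7] 0.1 z 105.6
copper [142. 199.] 341 rect [558.3  10.3] [58.8  4.9] 6.9 z 114.0
tops [136. 197.] 369 rect [559.4   4.2] [64.  11.2] 6.7 z 107.9
tops [205. 193.] 565 rect [548.2  69.7] [58.  13.2] 6.9 z 107.8
tops [183. 199.] 399 rect [553.7  49.7] [60.1  4.4] 7.2 z 113.7
tops [259. 198.] 186 rect [544.4 125.1] [15.1 16.2] 7.1 z 105.7
```

View pics/w1.png

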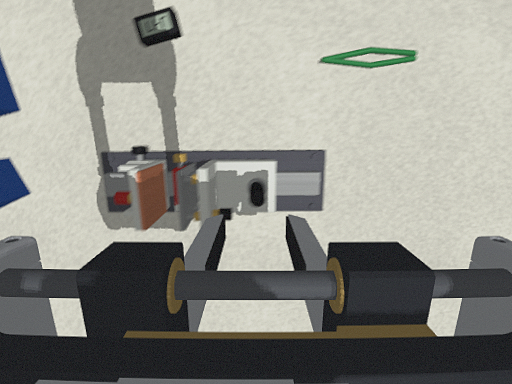

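The wrist view puts the post at (258,197), i.e. (544.3,124.3), with its top at 106 mm; the copper plate is at (150,195). The tool yaw of 6.9° matches the jig. I'll descend and grip.

>>> send_rows --moves '[[[0.5,2,-25,0,-0.1],[0,0,-25,0,-0.1],[0,0,-25,0,-0.1],[0,0,-25,0,-0.1],[0,0,-21,0,-0.1]]]'

```text
time: 1.87
ee_pos: [543.0, 125.5, 164.8]
eef_rot: [-0.059, 0.998, 0.0, -0.001]
wrist_force: [0.4, 0.2, -0.6]
grip_width: 0.452
grip_force: 0.0
```

>>> send_rows --moves '[[[0,0,0,0,-1],[0,0,0,0,-1],[0,0,0,0,-1],[0,0,0,0,-1]]]' --newtons 40

```text
time: 2.2
ee_pos: [544.8, 125.8, 168.3]
eef_rot: [-0.059, 0.998, 0.0, 0.002]
wrist_force: [-0.7, -0.1, -0.3]
grip_width: 0.207
grip_force: 0.0
```

>>> send_rows --moves '[[[0,0,0,0,-1],[0,0,0,0,-1]]]'

```text
time: 2.37
ee_pos: [544.8, 125.6, 168.3]
eef_rot: [-0.059, 0.998, 0.0, 0.002]
wrist_force: [0.1, -0.4, 3.7]
grip_width: 0.175
grip_force: 40.0
```

>>> send_rows --moves '[[[0.6,-5,0,0,-1],[0.6,-5,0,0,-1],[0.6,-5,0,0,-1],[0.6,-5,0,0,-1],[0,0,0,0,-1]]]'

```text
time: 2.78
ee_pos: [546.9, 108.3, 168.3]
eef_rot: [-0.058, 0.998, 0.003, 0.002]
wrist_force: [-1.3, 9.7, 4.3]
grip_width: 0.17
grip_force: 40.0
```

>>> send_rows --moves '[[[0.35,-3,0,0,-1],[0.35,-3,0,0,-1],[0.25,-2,0,0,-1],[0,0,0,0,-1]]]'

```text
time: 3.12
ee_pos: [547.8, 100.8, 168.3]
eef_rot: [-0.058, 0.998, 0.004, 0.002]
wrist_force: [-0.9, 11.5, 5.0]
grip_width: 0.174
grip_force: 40.0
```

>>> send_rows --moves '[[[0.25,-2,0,0,-1],[0,0,0,0,-1]]]'

```text
time: 3.28
ee_pos: [548.0, 98.9, 168.3]
eef_rot: [-0.058, 0.998, 0.004, 0.002]
wrist_force: [-0.7, 11.9, 5.4]
grip_width: 0.169
grip_force: 40.0
```

>>> send_rows --moves '[[[0.25,-2,0,0,-1],[0,0,0,0,-1]]]'

```text
time: 3.45
ee_pos: [548.3, 96.9, 168.4]
eef_rot: [-0.058, 0.998, 0.004, 0.002]
wrist_force: [-0.3, 12.3, 4.3]
grip_width: 0.178
grip_force: 40.0
```

>>> send_rows --moves '[[[0.25,-2,0,0,-1],[0,0,0,0,-1]]]'

```text
time: 3.62
ee_pos: [548.5, 95.0, 168.4]
eef_rot: [-0.058, 0.998, 0.004, 0.002]
wrist_force: [0.1, 11.9, 5.3]
grip_width: 0.173
grip_force: 40.0
```

>>> send_rows --moves '[[[0.12,-1,0,0,-1],[0.12,-1,0,0,-1],[0,0,0,0,-1]]]'

```text
time: 3.87
ee_pos: [548.6, 94.4, 168.4]
eef_rot: [-0.058, 0.998, 0.005, 0.002]
wrist_force: [-1.3, 15.6, 5.4]
grip_width: 0.174
grip_force: 40.1
```

>>> send_rows --moves '[[[0.12,-1,0,0,-1],[0,0,0,0,-1]]]'

```text
time: 4.03
ee_pos: [548.6, 94.3, 168.3]
eef_rot: [-0.057, 0.998, 0.006, 0.002]
wrist_force: [-1.0, 18.4, 4.9]
grip_width: 0.173
grip_force: 40.1
```

>>> send_rows --moves '[[[0.2,-2,0,0,-1],[0,0,0,0,-1]]]'

```text
time: 4.2
ee_pos: [548.6, 93.9, 168.4]
eef_rot: [-0.057, 0.998, 0.008, 0.002]
wrist_force: [-0.9, 23.9, 4.8]
grip_width: 0.174
grip_force: 40.1
```

>>> send_rows --moves '[[[-0.3,3,0,0,-1],[-0.3,2.5,0,0,-1],[0,0,0,0,-1]]]'

```text
time: 4.45
ee_pos: [548.6, 94.9, 168.3]
eef_rot: [-0.059, 0.998, 0.003, 0.002]
wrist_force: [-1.1, 8.3, 5.4]
grip_width: 0.172
grip_force: 40.0
```

>>> send_rows --moves '[[[-0.3,2.8,0,0,-1],[0,0,0,0,-1],[0,0,0,0,-0.1],[0,0,0,0,-0.1],[0,0,0,0,-0.1]]]'

```text
time: 4.87
ee_pos: [547.2, 94.6, 166.6]
eef_rot: [-0.059, 0.998, -0.0, -0.0]
wrist_force: [-1.2, -0.4, -0.5]
grip_width: 0.35
grip_force: 0.0
```

>>> send_rows --moves '[[[0,0,30,0,-0.1],[0,0,30,0,-0.1],[0,0,30,0,-0.1],[0,0,30,0,-0.1],[0,0,0,0,-0.1]]]'

```text
time: 5.28
ee_pos: [550.0, 94.7, 292.6]
eef_rot: [-0.059, 0.998, -0.0, 0.005]
wrist_force: [0.9, -0.3, 0.3]
grip_width: 0.45
grip_force: 0.0
```

Run:
```python
from jig import *
print(get_obs()["ee_pos"])
for n in("wrist","scene","side"):
    c=cam(n);print(n);jig(c)
    if n=="wrist": pickle.dump(c,open("w2.pkl","wb"))
```

```text
[550.02534721  94.71890117 292.57858295]
wrist
post [256. 191.] 203 rect [547.5  94.7] [15.4 15.4] 6.8 z 105.6
copper [172. 193.] 289 rect [558.1  11. ] [59.   3.9] 7.0 z 114.2
tops [166. 192.] 491 rect [558.9   3.7] [63.4 14. ] 11.1 z 107.9
tops [204. 191.] 613 rect [554.5  40.7] [63.1 11.6] 7.9 z 107.7
tops [181. 193.] 393 rect [557.8  19.4] [60.7  4.7] 6.6 z 113.6
tops [257. 192.] 155 rect [547.7  94.8] [15.  15.4] 5.8 z 105.7
scene
post [294. 158.] 41 rect [551.2  93. ] [15.  15.9] 45.7 z 104.4
copper [271. 176.] 55 rect [560.5  11.2] [59.   5.2] 7.7 z 112.7
tops [280. 170.] 115 rect [556.9  40.8] [63.6 12.6] 6.0 z 106.6
tops [273. 175.] 79 rect [558.6  19.1] [61.1  5.5] 6.8 z 110.8
tops [269. 180.] 117 rect [561.1   3.4] [64.6 10.2] 8.3 z 106.6
side
post [210. 166.] 30 rect [545.3  91.2] [14.1 14.3] 48.3 z 104.0
copper [233. 174.] 39 rect [557.   10.8] [58.4 10.9] 7.9 z 112.8
tops [226. 172.] 98 rect [553.6  31.5] [63.5 31.5] 6.7 z 108.1
tops [235. 177.] 74 rect [557.7   3. ] [68.8 13.2] 7.8 z 107.4
```

The carriage is seated: the post moved about 29.8 mm and then stopped against rising force. The gap is about 4.4 mm, centred near (558,15.2). Next is the gauge.

>>> send_rows --moves '[[[-8.4,-36,0,0.02,0.2],[-8.4,-36,0,0.02,0.2],[-8.4,-36,0,0.02,0.2],[-8.4,-36,0,0.02,0.2],[-8.4,-36,0,0.02,0.2]]]'

```text
time: 5.85
ee_pos: [503.9, -86.3, 284.5]
eef_rot: [-0.11, 0.994, 0.001, -0.002]
wrist_force: [0.4, -0.3, -0.2]
grip_width: 0.602
grip_force: 0.0
```

>>> send_rows --moves '[[[-8.4,-36,0,0.02,0.2],[-8.4,-36,0,0.02,0.2],[-8.4,-36,0,0.02,0.2],[-8.4,-36,0,0.02,0.2],[-8.4,-34,0,0.02,0.2]]]'

```text
time: 6.27
ee_pos: [461.9, -264.6, 284.5]
eef_rot: [-0.159, 0.987, 0.001, -0.001]
wrist_force: [1.2, -1.0, 0.0]
grip_width: 0.596
grip_force: 0.0
```

>>> send_rows --moves '[[[0,0,0,0,0.2],[0,0,0,0,0.2]]]'

```text
time: 6.43
ee_pos: [462.3, -264.3, 284.5]
eef_rot: [-0.156, 0.988, 0.002, -0.001]
wrist_force: [-0.5, 0.3, 0.1]
grip_width: 0.603
grip_force: 0.0
```

Run:
```python
from h import *
o=get_obs();Rm=R.from_quat(o["eef_rot"]).as_matrix();print(o["ee_pos"],np.degrees(np.arctan2(-Rm[0,1],Rm[1,1])),o["joint_pos"])
c=cam("wrist");P=cloud(c);hsv=cv2.cvtColor(c["pixels"],cv2.COLOR_RGB2HSV);H,S,V=[hsv[...,i].astype(int) for i in range(3)];Z=P[...,2]
for t,m in {"top":(H>45)&(H<80)&(S>100)&(Z>128),"blue":(H>105)&(H<128)&(S>130)&(Z>80)&(Z<95)}.items():
    m=m&np.isfinite(Z);k,l,st,ce=cv2.connectedComponentsWithStats(m.astype(np.uint8));i=1+np.argmax(st[1:,4])
    q=P[l==i];r=cv2.minAreaRect(q[:,:2].astype(np.float32));print(t,ce[i],st[i,4],r,np.median(q[:,2]))
    ct=max(cv2.findContours((l==i).astype(np.uint8),0,1)[0],key=cv2.contourArea).reshape(-1,2)
    print(cv2.minAreaRect(onplane(c,ct,135 if t=="top" else 85)[:,:2].astype(np.float32)))
save(c,"w3.png")
```

```text
[ 462.27159164 -264.26177483  284.46522257] 18.005006674733284 [-6.50171809e-01  2.25213868e-01  1.62192456e+00  2.71511629e-04
  1.29903475e+00 -2.53529295e+00]
top [256.05140962 207.98839138] 603 ((464.2208251953125, -263.0581359863281), (29.094940185546875, 16.414783477783203), 17.630748748779297) 134.65484843130284
((463.31842041015625, -263.3974304199219), (29.750253677368164, 16.27620506286621), 17.948392868041992)
blue [255.5233047  192.11588375] 5471 ((464.4514465332031, -262.9030456542969), (79.7851791381836, 98.95085144042969), 19.036169052124023) 84.85080191548121
((464.2330322265625, -263.10577392578125), (79.91908264160156, 98.88153076171875), 18.82575798034668)
```

View pics/w3.png

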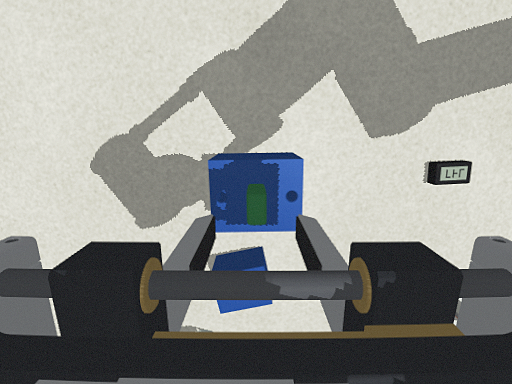

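The wrist view shows the gauge handle at (256,205) in the middle of the stand; the small block below it, at (240,280), is not wanted. Handle centre (464.2,-263.1), yaw 18.5°. I'll descend.

>>> send_rows --moves '[[[2,1.2,-20,0.01,0.2],[0,0,-20,0,0.2],[0,0,-20,0,0.2],[0,0,-20,0,0.2],[0,0,-12,0,0.2]]]' --newtons 25

```text
time: 6.9
ee_pos: [464.7, -259.0, 192.0]
eef_rot: [-0.164, 0.986, 0.002, -0.002]
wrist_force: [0.3, 0.5, 0.3]
grip_width: 0.6
grip_force: 0.0
```

>>> send_rows --moves '[[[0,0,0,0,0.2],[0,0,0,0,-1],[0,0,0,0,-1],[0,0,0,0,-1],[0,0,0,0,-1]]]'

```text
time: 7.32
ee_pos: [466.1, -262.0, 195.7]
eef_rot: [-0.164, 0.987, -0.001, 0.001]
wrist_force: [-0.6, 0.4, -0.2]
grip_width: 0.351
grip_force: 0.0
```

>>> send_rows --moves '[[[0,0,0,0,-1],[0,0,0,0,-1],[0,0,0,0,-1]]]'

```text
time: 7.57
ee_pos: [465.7, -262.1, 195.2]
eef_rot: [-0.163, 0.987, -0.0, 0.0]
wrist_force: [-0.2, 0.0, 2.8]
grip_width: 0.19
grip_force: 25.0
```

>>> send_rows --moves '[[[0,0,6,0,-1],[0,0,15,0,-1],[0,0,20,0,-1],[0,0,25,0,-1],[0,0,25,0,-1]]]'

```text
time: 7.98
ee_pos: [465.1, -261.8, 286.6]
eef_rot: [-0.163, 0.987, 0.0, -0.0]
wrist_force: [0.6, -0.9, -1.5]
grip_width: 0.19
grip_force: 25.0
```

>>> send_rows --moves '[[[0,0,25,0,-1],[0,0,20,0,-1],[0,0,10,0,-1],[0,0,0,0,-1]]]'

```text
time: 8.32
ee_pos: [466.2, -262.5, 343.3]
eef_rot: [-0.163, 0.987, -0.002, 0.002]
wrist_force: [-0.7, -0.5, -0.5]
grip_width: 0.189
grip_force: 25.0
```

>>> send_rows --moves '[[[10.4,30.8,0,-0.023,-1],[10.4,30.8,0,-0.023,-1],[10.4,30.8,0,-0.023,-1],[10.4,30.8,0,-0.023,-1],[10.4,30.8,0,-0.023,-1]]]'

```text
time: 8.73
ee_pos: [517.1, -106.5, 339.0]
eef_rot: [-0.105, 0.994, 0.001, -0.001]
wrist_force: [0.3, -0.1, 0.1]
grip_width: 0.191
grip_force: 25.0
```

>>> send_rows --moves '[[[10.4,30.8,0,-0.023,-1],[10.4,30.8,0,-0.023,-1],[10.4,30.8,0,-0.023,-1],[10.4,30.8,0,-0.023,-1],[0,0,0,0,-1]]]'

```text
time: 9.15
ee_pos: [559.8, 20.2, 338.7]
eef_rot: [-0.063, 0.998, 0.002, -0.001]
wrist_force: [-0.4, 0.3, -0.6]
grip_width: 0.193
grip_force: 25.0
```

>>> send_rows --moves '[[[0,0,-15,0,-1],[0,0,-8,0,-1],[0,0,0,0,-1],[0,0,0,0,-1],[0,0,0,0,-1]]]'

```text
time: 9.57
ee_pos: [559.1, 14.6, 317.6]
eef_rot: [-0.06, 0.998, 0.0, -0.0]
wrist_force: [-0.2, -0.3, -0.7]
grip_width: 0.189
grip_force: 25.0
```

```bash
cat > tip.py <<'E'
from jig import *
o=get_obs();Rm=R.from_quat(o["eef_rot"]).as_matrix();print(o["time"],o["ee_pos"],np.degrees(np.arctan2(-Rm[0,1],Rm[1,1])),"tilt",Rm[:2,2],o["wrist_force"])
jx=np.array([np.cos(.1204),np.sin(.1204)]);jy=np.array([-jx[1],jx[0]])
def yellow(n,c,P):
    hsv=cv2.cvtColor(c["pixels"],cv2.COLOR_RGB2HSV);H,S,V=[hsv[...,i].astype(int) for i in range(3)];Z=P[...,2]
    m=np.isfinite(Z)&(H>18)&(H<36)&(S>110)&(Z>100)&(Z<300)&(abs(P[...,0]-558)<40)&(abs(P[...,1]-15)<40)
    k,l,st,ce=cv2.connectedComponentsWithStats(m.astype(np.uint8))
    if k<2: print(n,"no yellow");return
    i=1+np.argmax(st[1:,4]); v,u=np.where(l==i);q=P[l==i]
    low=q[:,2]<np.percentile(q[:,2],25)
    print(n,"yellow px",ce[i].round(),st[i,4],"z",q[:,2].min().round(1),q[:,2].max().round(1),"lowXYZ",np.median(q[low],0).round(1),"jig y of low",np.round((q[low][:,:2]@jy).mean(),1),"up",np.round((q[~low][:,:2]@jy).mean(),1))
E
python3 - <<'E'
from tip import *
for n in("wrist","scene","side"):
    c=cam(n);P=cloud(c);yellow(n,c,P);jig(c,P);save(c,f"t_{n}.png"); pickle.dump(c,open(f"t_{n}.pkl","wb"))
a=cv2.imread("pics/t_scene.png")[90:220,190:350];b=cv2.imread("pics/t_side.png")[90:220,150:310]
cv2.imwrite("pics/t2.png",np.hstack([cv2.resize(x,(400,325),interpolation=cv2.INTER_CUBIC) for x in(a,b)]))
E
```

```text
9.5667 [559.06042272  14.59942127 317.5880079 ] 6.890954844279684 tilt [-3.91289847e-04  7.60833105e-05] [-0.21681519 -0.30695455 -0.66914226]
wrist yellow px [255. 196.] 75 z 112.6 183.1 lowXYZ [550.3  12.5 142.3] jig y of low -54.1 up -53.4
post [327. 189.] 170 rect [547.4  93.9] [15.  14.7] 87.3 z 105.6
copper [252. 180.] 123 rect [549.1   9.6] [40.8  3.3] 6.7 z 114.3
tops [280. 188.] 512 rect [554.4  41.1] [63.1 10.1] 6.9 z 107.8
tops [246. 182.] 365 rect [552.6   2.7] [49.7  9. ] 6.4 z 107.7
tops [260. 181.] 127 rect [547.8  18.1] [40.4  3.3] 7.2 z 114.4
tops [327. 189.] 158 rect [547.7  94. ] [16.  14.6] 10.5 z 105.7
scene yellow px [273. 161.] 132 z 100.3 201.6 lowXYZ [560.8  13.  141.4] jig y of low -53.3 up -55.6
post [294. 158.] 41 rect [551.2  94.5] [15.6 15.2] 8.8 z 104.0
copper [271. 176.] 51 rect [560.6  10.6] [58.3  5.3] 7.0 z 112.9
tops [273. 174.] 78 rect [558.2  18.7] [60.6  4.4] 7.0 z 111.6
tops [283. 173.] 77 rect [567.5  42.9] [42.8 11.1] 8.7 z 106.6
tops [269. 180.] 117 rect [561.1   4.3] [64.  11.7] 6.0 z 106.7
side yellow px [232. 154.] 103 z 138.8 208.9 lowXYZ [555.2  11.9 149. ] jig y of low -55.1 up -55.7
copper [233. 173.] 35 rect [556.5  11.4] [60.2 10.6] 13.4 z 113.4
tops [226. 172.] 96 rect [553.9  31.4] [62.6 32. ] 7.7 z 107.9
tops [235. 177.] 73 rect [557.5   3.5] [64.6 14.8] 8.2 z 107.0
```

View pics/t2.png

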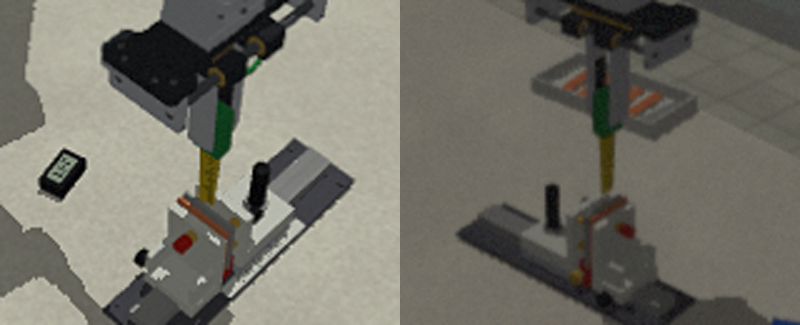

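The crops show the leaf hanging just above the gap between the plates, upright, and the carriage against its stop. I'll refine the leaf-to-gap offset in the wrist picture.

```bash
cat > off.py <<'E'
from tip import *
def off(c):
    P=cloud(c);hsv=cv2.cvtColor(c["pixels"],cv2.COLOR_RGB2HSV);H,S,V=[hsv[...,i].astype(int) for i in range(3)]
    m=(H>18)&(H<36)&(S>90);m[:, :200]=0;m[:,310:]=0;m[260:]=0
    v,u=np.where(m);print("yellow rows",v.min(),v.max())
    t=np.array(get_obs()["ee_pos"])[:2];X0=t@jx-9.8
    for r in range(v.min(),v.max()+1,3):
        cols=u[v==r]
        if len(cols)<2: continue
        w=[]
        for cc in(cols.min()-.5,cols.max()+.5):
            d=c["Rwc"]@rays(c,[[cc,r]])[0];s=(X0-c["C"][:2]@jx)/(d[:2]@jx);p=c["C"]+s*d;w.append((p[:2]@jy,p[2]))
        print(r,cols.min(),cols.max(),"z %.0f"%w[0][1],"jy %.1f..%.1f mid %.1f"%(w[0][0],w[1][0],(w[0][0]+w[1][0])/2))
    # plate tops by depth
    ok=np.isfinite(P[...,2])&(P[...,2]>113)&(P[...,2]<117.5)&(abs(P[...,0]-556)<35)
    y=P[ok][:,:2]@jy;x=P[ok][:,:2]@jx
    hst,e=np.histogram(y,np.arange(-60,-43,.5));print(dict(zip(e.round(1).tolist(),hst.tolist())))
E
python3 - <<'E'
from off import *
c=pickle.load(open("t_wrist.pkl","rb"));off(c)
cv2.imwrite("pics/t3.png",cv2.resize(c["pixels"][130:250,180:340],(800,600),interpolation=cv2.INTER_CUBIC)[:,:,::-1])
E
```

```text
9.7167 [559.28172796  14.72649424 318.25958667] 6.900836266001458 tilt [ 1.03183014e-03 -5.48959320e-05] [-0.07356549  0.23211758 -2.17219965]
yellow rows 44 259
149 262 271 z -404 jy -35.0..-5.5 mid -20.3
152 261 272 z -298 jy -40.0..-9.2 mid -24.6
155 261 272 z -216 jy -41.5..-14.3 mid -27.9
164 269 272 z -55 jy -31.1..-24.3 mid -27.7
167 268 274 z -18 jy -34.4..-23.5 mid -29.0
170 269 274 z 14 jy -34.4..-25.7 mid -30.0
173 270 274 z 41 jy -34.3..-27.6 mid -31.0
185 237 241 z 120 jy -73.2..-68.0 mid -70.6
188 237 255 z 135 jy -72.2..-53.2 mid -62.7
191 237 257 z 149 jy -71.3..-51.3 mid -61.3
194 253 257 z 161 jy -56.0..-51.4 mid -53.7
197 252 272 z 172 jy -56.7..-38.5 mid -47.6
200 251 288 z 182 jy -57.4..-25.8 mid -41.6
203 270 288 z 191 jy -42.1..-26.9 mid -34.5
206 269 288 z 200 jy -43.3..-27.9 mid -35.6
209 269 274 z 208 jy -43.7..-39.2 mid -41.5
{-60.0: 0, -59.5: 0, -59.0: 0, -58.5: 24, -58.0: 9, -57.5: 1, -57.0: 33, -56.5: 0, -56.0: 28, -55.5: 0, -55.0: 21, -54.5: 0, -54.0: 0, -53.5: 0, -53.0: 0, -52.5: 0, -52.0: 0, -51.5: 0, -51.0: 0, -50.5: 0, -50.0: 0, -49.5: 31, -49.0: 0, -48.5: 37, -48.0: 0, -47.5: 37, -47.0: 0, -46.5: 33, -46.0: 0, -45.5: 0, -45.0: 0, -44.5: 0, -44.0: 0}
```

View pics/t3.png

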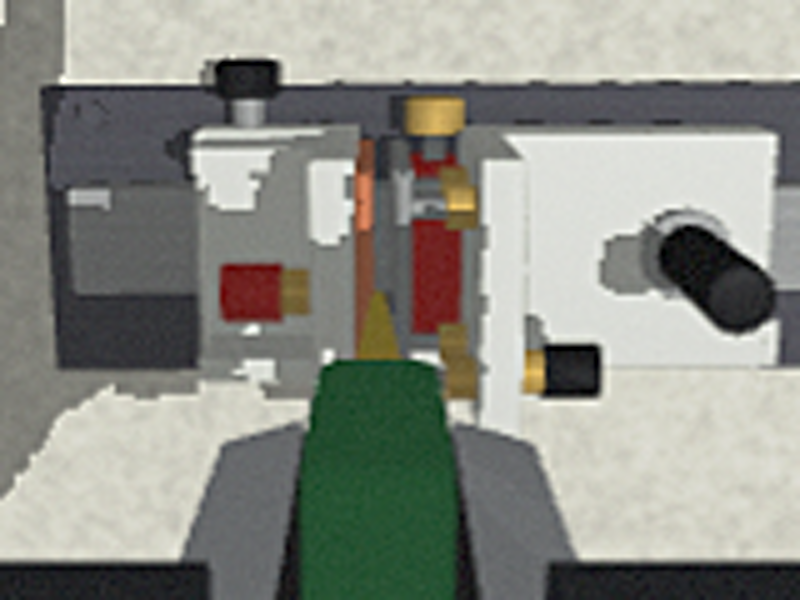

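By depth the gap spans jig-y of about -54.6 to -49.7, while the leaf sits at -52.6 to -53.5. I'll shift +1.2 mm along jig y and go down in stages.

>>> send_rows --moves '[[[-0.1,1.2,-6,0,-1],[0,0,-6,0,-1],[0,0,0,0,-1],[0,0,0,0,-1]]]'

```text
time: 10.05
ee_pos: [558.7, 16.5, 305.0]
eef_rot: [-0.061, 0.998, 0.0, -0.001]
wrist_force: [1.0, -0.5, -0.5]
grip_width: 0.19
grip_force: 25.0
```

>>> send_rows --moves '[[[0,0,0,0,-1],[0,0,0,0,-1]]]'

```text
time: 10.22
ee_pos: [559.1, 16.4, 305.8]
eef_rot: [-0.061, 0.998, 0.0, 0.0]
wrist_force: [0.1, 0.3, -0.3]
grip_width: 0.191
grip_force: 25.0
```

>>> send_rows --moves '[[[0,0,-1.5,0,-1],[0,0,-1.5,0,-1],[0,0,-1.5,0,-1],[0,0,-1.5,0,-1],[0,0,0,0,-1]]]'

```text
time: 10.63
ee_pos: [558.8, 16.5, 299.3]
eef_rot: [-0.061, 0.998, 0.0, -0.0]
wrist_force: [-0.7, -1.1, -0.2]
grip_width: 0.191
grip_force: 25.0
```

Run:
```python
from tip import *
c=cam("wrist");d=cam("side");e=cam("scene")
f=lambda im:cv2.resize(im,(400,300),interpolation=cv2.INTER_CUBIC)
cv2.imwrite("pics/t4.png",np.hstack([f(c["pixels"][160:220,215:295]),f(d["pixels"][120:195,180:280])])[:,:,::-1])
```

```text
10.6333 [558.84731919  16.46315787 299.25967976] 6.943880031763784 tilt [-0.0007506   0.00017413] [-0.72889367 -1.11228878 -0.2212211 ]
```

View pics/t4.png

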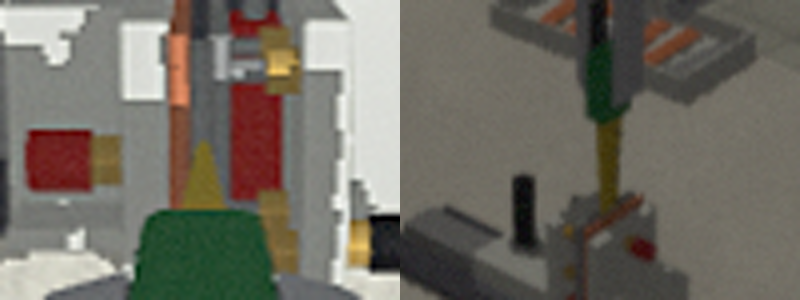

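The left crop shows the leaf tip at about (203,145) between the copper edge (x≈190) and the steel, centred to within about 0.5 mm. I'll ease down watching the force.

>>> send_rows --moves '[[[0.05,-0.5,-1.5,0,-1],[0,0,-1.5,0,-1],[0,0,-1.5,0,-1],[0,0,0,0,-1],[0,0,0,0,-1]]]'

```text
time: 11.2
ee_pos: [559.0, 15.9, 295.0]
eef_rot: [-0.061, 0.998, 0.0, -0.0]
wrist_force: [-0.7, -0.5, -0.8]
grip_width: 0.187
grip_force: 25.0
```

>>> send_rows --moves '[[[0,0,-1.5,0,-1],[0,0,-1.5,0,-1],[0,0,-1,0,-1],[0,0,0,0,-1],[0,0,0,0,-1]]]'

```text
time: 11.62
ee_pos: [559.0, 15.9, 291.1]
eef_rot: [-0.061, 0.998, 0.0, -0.0]
wrist_force: [-0.3, -0.4, 0.0]
grip_width: 0.188
grip_force: 25.0
```

>>> send_rows --moves '[[[0,0,-1,0,-1],[0,0,-1,0,-1],[0,0,-1,0,-1],[0,0,0,0,-1],[0,0,0,0,-1]]]'

```text
time: 12.03
ee_pos: [559.0, 15.9, 288.1]
eef_rot: [-0.061, 0.998, 0.0, -0.0]
wrist_force: [0.3, 0.2, -0.7]
grip_width: 0.185
grip_force: 25.0
```

>>> send_rows --moves '[[[0,0,-1,0,-1],[0,0,-1,0,-1],[0,0,-1,0,-1],[0,0,0,0,-1],[0,0,0,0,-1]]]'

```text
time: 12.45
ee_pos: [559.0, 15.9, 285.1]
eef_rot: [-0.061, 0.998, 0.0, -0.0]
wrist_force: [-0.5, -0.3, -0.7]
grip_width: 0.188
grip_force: 25.0
```

>>> send_rows --moves '[[[0,0,-1,0,-1],[0,0,-1,0,-1],[0,0,0,0,-1],[0,0,0,0,-1]]]'

```text
time: 12.78
ee_pos: [559.1, 15.9, 283.1]
eef_rot: [-0.061, 0.998, 0.0, -0.0]
wrist_force: [-0.8, 0.1, -0.9]
grip_width: 0.194
grip_force: 25.0
```

>>> send_rows --moves '[[[0,0,-1,0,-1],[0,0,-1,0,-1],[0,0,0,0,-1],[0,0,0,0,-1]]]'

```text
time: 13.12
ee_pos: [559.0, 15.9, 281.1]
eef_rot: [-0.061, 0.998, 0.0, -0.0]
wrist_force: [-0.3, 0.1, -0.6]
grip_width: 0.192
grip_force: 25.0
```

>>> send_rows --moves '[[[0,0,-1,0,-1],[0,0,-1,0,-1],[0,0,0,0,-1],[0,0,0,0,-1]]]'

```text
time: 13.45
ee_pos: [559.0, 15.9, 279.1]
eef_rot: [-0.061, 0.998, 0.0, -0.0]
wrist_force: [0.3, -0.2, -1.1]
grip_width: 0.192
grip_force: 25.0
```

>>> send_rows --moves '[[[0,0,-1,0,-1],[0,0,0,0,-1],[0,0,0,0,-1]]]'

```text
time: 13.7
ee_pos: [559.1, 15.9, 278.1]
eef_rot: [-0.061, 0.998, 0.0, -0.0]
wrist_force: [-0.3, -0.3, 0.4]
grip_width: 0.19
grip_force: 25.0
```

>>> send_rows --moves '[[[0,0,-1,0,-1],[0,0,0,0,-1],[0,0,0,0,-1]]]'

```text
time: 13.95
ee_pos: [559.0, 15.9, 277.1]
eef_rot: [-0.061, 0.998, 0.0, -0.0]
wrist_force: [-0.0, -0.7, 0.1]
grip_width: 0.187
grip_force: 25.0
```

>>> send_rows --moves '[[[0,0,-1,0,-1],[0,0,0,0,-1],[0,0,0,0,-1]]]'

```text
time: 14.2
ee_pos: [559.0, 15.9, 276.1]
eef_rot: [-0.061, 0.998, 0.0, -0.0]
wrist_force: [0.0, 0.1, -0.8]
grip_width: 0.188
grip_force: 25.0
```

>>> send_rows --moves '[[[0,0,-1,0,-1],[0,0,0,0,-1],[0,0,0,0,-1]]]'

```text
time: 14.45
ee_pos: [559.1, 15.9, 275.1]
eef_rot: [-0.061, 0.998, 0.0, -0.0]
wrist_force: [0.6, -0.1, -0.5]
grip_width: 0.19
grip_force: 25.0
```

>>> send_rows --moves '[[[0,0,-1,0,-1],[0,0,0,0,-1],[0,0,0,0,-1]]]'

```text
time: 14.7
ee_pos: [559.1, 15.9, 274.2]
eef_rot: [-0.061, 0.998, 0.0, 0.0]
wrist_force: [0.4, -0.7, 0.1]
grip_width: 0.188
grip_force: 25.0
```

>>> send_rows --moves '[[[0,0,-1,0,-1],[0,0,0,0,-1],[0,0,0,0,-1]]]'

```text
time: 14.95
ee_pos: [559.2, 15.9, 273.3]
eef_rot: [-0.061, 0.998, 0.0, 0.0]
wrist_force: [-0.3, -0.0, 0.9]
grip_width: 0.186
grip_force: 25.0
```

>>> send_rows --moves '[[[0,0,-1,0,-1],[0,0,0,0,-1],[0,0,0,0,-1]]]'

```text
time: 15.2
ee_pos: [559.3, 15.9, 272.5]
eef_rot: [-0.061, 0.998, -0.0, 0.0]
wrist_force: [0.1, 0.5, 2.2]
grip_width: 0.191
grip_force: 25.0
```

>>> send_rows --moves '[[[0,0,-0.7,0,-1],[0,0,0,0,-1],[0,0,0,0,-1]]]'

```text
time: 15.45
ee_pos: [559.3, 16.0, 271.7]
eef_rot: [-0.061, 0.998, 0.0, 0.0]
wrist_force: [0.3, 0.2, 3.7]
grip_width: 0.192
grip_force: 25.0
```

>>> send_rows --moves '[[[0,0,-0.6,0,-1],[0,0,0,0,-1],[0,0,0,0,-1]]]'

```text
time: 15.7
ee_pos: [559.2, 15.9, 271.0]
eef_rot: [-0.061, 0.998, 0.0, 0.0]
wrist_force: [-0.7, 0.0, 3.3]
grip_width: 0.194
grip_force: 25.0
```

>>> send_rows --moves '[[[0,0,0,0,-1],[0,0,0,0,-1],[0,0,0,0,-1],[0,0,0,0,-1],[0,0,0,0,-1]]]'

```text
time: 16.12
ee_pos: [559.2, 15.9, 271.0]
eef_rot: [-0.061, 0.998, 0.0, 0.0]
wrist_force: [0.7, -0.3, 3.3]
grip_width: 0.187
grip_force: 25.0
```

Run:
```python
from tip import *
F=[]
for i in range(8):
    c=cam("wrist" if i%2 else "side"); o=get_obs(); F.append(o["wrist_force"])
    if i%2==0: d=c
    else: w=c
print(np.mean(F,0),np.std(F,0),o["ee_pos"],o["grip_width"]); jig(w)
f=lambda im:cv2.resize(im,(400,300),interpolation=cv2.INTER_CUBIC)
cv2.imwrite("pics/t5.png",np.hstack([f(w["pixels"][160:220,215:295]),f(d["pixels"][120:195,180:280])])[:,:,::-1])
```

```text
16.1167 [559.19940913  15.94517123 270.96631423] 6.944635302500114 tilt [3.90760916e-04 8.27371265e-05] [ 0.73572291 -0.25428344  3.32176676]
[ 0.70664537 -0.10818871  3.54394139] [0.71401764 0.66920785 0.45890269] [559.18204547  15.91411439 270.95022358] 0.19089465939019135
post [338. 199.] 263 rect [547.7  93.1] [15.7 15.9] 29.3 z 105.5
copper [250. 185.] 122 rect [542.9   8.8] [28.5  2.8] 6.7 z 114.5
tops [243. 187.] 421 rect [549.8   2.5] [44.5  9.5] 6.0 z 107.7
tops [283. 191.] 553 rect [547.5  40.2] [49.  10.1] 7.0 z 107.7
tops [260. 183.] 141 rect [541.8  17.3] [28.2  3.6] 7.1 z 114.4
tops [339. 200.] 231 rect [548.1  93.8] [16.7 15.9] 52.9 z 105.7
```

View pics/t5.png

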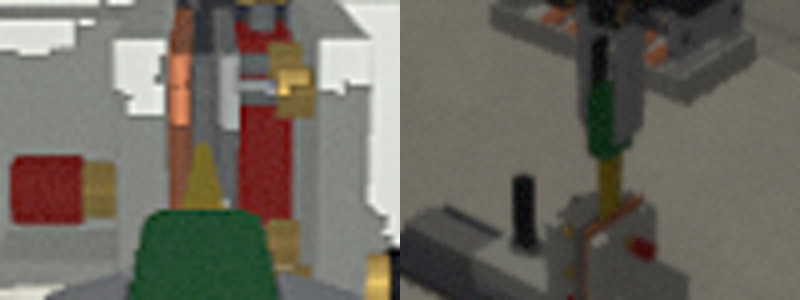

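The leaf is between the plates: in the left crop it sits at (203,170), with copper to its left and steel to its right. The handle is upright and the resistance is a steady 4 N or so. I'll hand in now.

```bash
python3 -c "
from workcell import hand_in;print(hand_in())"
```

```text
the job is handed in; nothing more can be done
None
```

The job is handed in: the carriage is against its red stop, and the gauge is held still and upright between the plates, leaf about 29 mm below the plate tops, with a steady drag of about 4 N. The beaker, thermometer and tweezers were left alone.

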